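Load the blue-stone dop into the faceting machine's quill

TASK

Draw the dop with the blue stone up out of its wooden holder cup and load it into the bore of the faceting machine's inclined quill: start the tight shank in the bore mouth edge-first, with the dop leaning some ten to fifteen degrees off the bore's axis, then straighten it and slide it fully home until its brass collar sits on the quill's face, and let go. Do not shift the quill's angle, and leave the amber-stone dop, the jar and the bottle where they are.

Things in the scene. Friction and masses are not known exactly. Their poses are not given: they have to be found in the camera images.
- blue_mid (a point): the dop to load, at the centre of its brass collar (the part to grip: 18 mm diameter, 44 mm long). A rigid turned piece 107 mm long, about 130 g, standing upright in its cup: steel shank below, collar, 10 mm neck, then a blue stone 17 mm across, 13 mm high. This point is 62 mm above the shank's foot, 22 mm above the collar's lower shoulder, 45 mm below the stone's top; z points to the stone
- blue_tip (a point): centre of the foot (lower end) of that dop's steel shank, which is 12 mm in diameter and 40 mm long up to the collar's shoulder, its foot chamfered over 3 mm down to 8 mm diameter; z points along the dop's axis towards the stone
- blue_rim (a point): centre of the mouth of the blue-stone dop's holder: a round wooden cup fixed to the bench, 48 mm high, 52 mm diameter (44 at the rim), with an upright hole of about 14 mm diameter, 36 mm deep; at the start the dop's foot stands on the hole's floor and its collar begins 4 mm above this point; z up
- quill_mouth (a point): centre of the bore's mouth in the end face of the quill, an aluminium block 40 x 40 mm, 55 mm long, leaning 24 to 38 degrees from vertical towards the robot's side. z points out of the bore along its axis; y is level and points to the machine's left, where mast and splash pan stand. Round bore, 13.5 mm diameter (1.5 mm wider than the shank), 45 mm deep, 2 mm chamfer at the mouth
- quill_seat (a point): the point on the bore's axis 40 mm inside the mouth, where the shank's foot centre lies when the dop is fully home with the collar's shoulder on the quill's face (5 mm short of the bore's floor); axes as the mouth's
- quill (a joint): lean of the quill from vertical towards the machine's front, rad; its swivel, 55 mm below the mouth, is held by stiff friction (5 N m) and must not be shifted
- machine: the faceting machine, fixed; origin on the bench below the quill's swivel (115 mm up); x to its rear, y to its mast and pan. Base 60 mm high, x -107 to 167, y -72 to 412 mm. Black mast at y 113 to 147 (dial on it 94 to 166), 306 mm high. Yoke plate at y -42 to -30 and disc at y 50 to 62, both under 146 mm high. Pan at y 173 to 397, 105 mm high
- amber_mid (a point): the other dop, same shape but with an amber stone, standing in its own like cup; collar centre; a bystander
- jar: small closed jar, 56 mm diameter, 50 mm high, bystander; origin at the underside's centre
- bottle: small bottle with a red cap, 52 mm diameter, 110 mm high, bystander; origin at the underside's centre
There are look-alikes about, which are no part of the job. What is shaped like the part that bears blue_rim but turquoise is not meant. What is shaped like the part that bears blue_mid but green is not meant.

How it is judged:
On the way, in this order (a step that is already met when the one before it is completed fails the run):
1. the blue-stone dop is drawn up clear of its cup (foot more than 5 mm above the rim) (z of blue_tip in the frame of blue_rim above 0.005 m), for 0.1 s.
2. the shank's foot stands in the bore mouth edge-first: foot centre within 6 mm of the bore's axis, between 2 mm above and 20 mm below the mouth, dop leaning 5 to 35 degrees off the bore's axis (angle between the z axis of blue_tip and the z axis of quill_mouth, either way round between 0.087 and 0.61 rad and z of blue_tip in the frame of quill_mouth between -0.02 and 0.002 m and x of blue_tip in the frame of quill_mouth between -0.006 and 0.006 m and y of blue_tip in the frame of quill_mouth between -0.006 and 0.006 m), for 0.1 s.
At the end, for the whole second after the job is handed in: The blue-stone dop is fully home in the quill's bore and released: foot centre within 4 mm of the seat point, axis within 4 degrees of the bore's, collar on the quill's face; the quill's mouth is within 10 mm of where it started; amber-stone dop, jar and bottle within 25 mm of where they started (distance between blue_tip and quill_seat below 0.004 m and angle between the z axis of blue_tip and the z axis of quill_mouth, either way round below 0.07 rad and z of blue_tip in the frame of quill_mouth below -0.036 m and distance of quill_mouth from where it was at the start of the episode below 0.01 m and distance of each of amber_mid, jar, bottle from where it was at the start of the episode below 0.025 m); the robot touches nothing.
It fails at once if the quill is pushed out of its set angle (mouth moved more than 10 mm) (distance of quill_mouth from where it was at the start of the episode above 0.01 m).
It fails at once if the amber-stone dop is moved more than 25 mm (distance of amber_mid from where it was at the start of the episode above 0.025 m).
It fails at once if the jar is moved more than 25 mm (distance of jar from where it was at the start of the episode above 0.025 m).
It fails at once if the bottle is moved more than 25 mm (distance of bottle from where it was at the start of the episode above 0.025 m).
It also fails if it takes over 48 s, if anything falls off the work surface, if the arm or the gripper's body presses on something with over 40 N, if the wrist force passes 120 N, or if a joint passes its speed limit or range.

ROBOT

A 7-joint arm with a two-finger parallel gripper is mounted at the origin on the work surface. World frame = base frame: x ahead of the robot, y to its left, z up, the work surface at z = 0. Lengths are in m, angles in rad, forces in N, time in s.
With the tool pointing down it reaches from about 0.35 to 0.9 m from the base axis. Payload 8.1 kg.
Tool frame: the origin (TCP) lies at the very end of the fingers, on their centre line; the grasp point (between the pads) lies 19 mm behind it (r.tcp_to_grasp is the distance from the TCP to the grasp point, in m); z points along the fingers, y is the line along which they close (so a half turn about z gives the same grasp; the last joint's range is limited). The gripper opens to 85 mm and grips with 20 to 120 N. Pads are 22 mm wide; open, the fingers measure 114 mm over their backs; the gripper's body (76 mm by 85 mm) begins 54 mm behind the grasp point. The pads swing forward as they close: fully open they stand 13 mm farther back than shut.
Start: joints at [1.119, 0.434, 0.025, 1.573, -0.012, 1.134, -0.075], TCP at [0.214, -0.587, 0.231] pointing down, gripper open.
Joint ranges: [-2.62, 2.62], [-0.44, 2.09], [-1.27, 1.32], [0.08, 2.57], [-1.32, 4.46], [0.12, 2], [-2.74, 2.74]. Speed limits (rad/s): [2.22, 2.22, 3.01, 3.01, 3.14, 3.14, 3.14].

INTERFACE

Orientations are given as a unit quaternion [x, y, z, w].
In Python, from rig import r, read_camera, camera_params gives the robot as it stands.
- The arm moves only by the tool apply_moves, never from a script. Its argument "plan" is a list of rows, each a list of 7 numbers: the shift along the world's x, y, z in units of 0.5 m (1.0 is 0.5 m), then the turn, a rotation vector about the world's x, y, z in units of 30 degrees (1.0 is 30 degrees), then the closure, from -1 (fully open) to 1 (shut). A call has 1 to 8 rows; each row is the pose to reach, as a shift and turn from the pose commanded when the call began; what a row does not reach only later rows make up. A row lasts 1/8 s, in which the tool goes at most 62.5 mm and 10.7 degrees, less where a joint would pass 70% of its speed; a pose out of reach is approached as far as the arm can. A call with a number of a shift or a turn outside -1 to 1 is refused whole. A call with a gripper value outside its range is refused whole. The fingers move at their own pace and stop on an object; "squeeze" is the grip in N (left out, the last holds). Time passes only in rows, so rows that repeat a pose let the fingers close. It gives the time, the measured TCP pose, the force, the opening and the grip force at its end, in the units of the state.
- r.get_obs(): the state, without advancing time (a new reading comes with each control period).
- read_camera(name): name is "side" or "top"; returns (picture, depth): 420x560x3 uint8, red, green, blue; 420x560 float32, m along the optical axis (not along the pixel's ray), 0 where there is no reading.
- camera_params(name): a dict with "mtx" (3x3 intrinsics, pixels), "dist_coeffs" ([k1, k2, p1, p2, k3] as OpenCV has them; the pictures are not rectified), "rvec" (rotation vector, rad) and "tvec" (3), from world to camera coordinates, as OpenCV has them. Camera axes: x right, y down, z forward; pixel columns grow to the right and rows downward; lengths in m; the calibration is good to about 2 mm. A picture is of the moment at which its call begins. camera_params takes no time and is no camera call.
- r.close_job(): hands the job in; it is judged then, once.
The state is a dict: "time": time; "joint_positions": joint angles; "dq": joint speeds; "tau": joint torques, N m; "eef_pos": TCP position; "orientation": TCP orientation; "force": force on the tool from outside, world axes, zero at the start; "moment": the same for the moment, N m; "finger_gap": finger opening in m; "grasp_force": force on a finger pad.
Only numpy, scipy, OpenCV 4.12 (cv2) and the standard library are available. Lean on these libraries where they do the work, as an engineer would, in place of code of your own. Each camera call takes 0.05 s, during which the arm holds its last target. There are 200 camera calls.

## Working session

There is one attempt and no reset: what is moved stays moved. The work goes in short steps, Python scripts to look and compute and a tool call to move; the robot and the scene stay as the last step left them, time stands still between calls to the robot, and variables do not carry over. Pictures are saved under pics/ and viewed, at most 10 in all, crops included, and the job is handed in when it is done.

Besides the shell and the picture viewer there is one more tool, called after "Request:" as name([rows], argument=value, ...), one row to a line, values as JSON. apply_moves: Moves the arm, as the interface text tells. Its arguments: {"type":"object","properties":{"plan":{"type":"array","items":{"type":"array","items":{"type":"number"}}},"squeeze":{"type":"number"}},"required":["plan"]}

```bash
mkdir -p pics; ls; python3 - <<'E'
from rig import r, read_camera, camera_params
import cv2,numpy as np
for n in ("side","top"):
    p,d=read_camera(n); np.savez(f"{n}0.npz",p=p,d=d); cv2.imwrite(f"pics/{n}0.png",p[:,:,::-1])
    c=camera_params(n); R=cv2.Rodrigues(np.array(c["rvec"]))[0]; print(n,c["mtx"],c["dist_coeffs"],-R.T@np.array(c["tvec"]).ravel(),R[2])
o=r.get_obs();print(o)
E
```

```text
pics
side [[409.41813277   0.         285.48892954]
 [  0.         409.41813277 214.9574289 ]
 [  0.           0.           1.        ]] [0.02603617 0.         0.         0.         0.        ] [ 0.30487668 -0.92860436  0.67126978] [ 0.28386165  0.78678697 -0.54807738]
top [[487.98985766   0.         274.19401952]
 [  0.         487.98985766 211.47582687]
 [  0.           0.           1.        ]] [0.02974767 0.         0.         0.         0.        ] [ 0.52280724 -0.15946241  1.10848159] [ 0.08380109 -0.01903686 -0.99630065]
{'time': 0.1, 'joint_positions': array([ 1.11939162,  0.43518622,  0.02497125,  1.57398592, -0.01155759,
        1.13400153, -0.07511115]), 'dq': array([ 2.20043709e-03, -5.82920396e-05, -1.60056040e-03, -2.39293232e-03,
       -9.47148255e-04,  1.61562987e-03,  4.09528218e-04]), 'tau': array([ 4.77418012e-03, -6.71750450e+01,  1.02865543e+00, -3.16901922e+01,
        1.57115824e-02,  7.06653416e-03, -2.97618647e-05]), 'eef_pos': array([ 0.21339692, -0.58696867,  0.23059179]), 'orientation': array([ 9.84835391e-01,  1.73489876e-01, -2.06842410e-04, -6.88166374e-04]), 'force': array([-0.25091649,  0.2957784 ,  1.17851566]), 'moment': array([-0.00440547, -0.00856887,  0.03018188]), 'grasp_force': 0.0, 'finger_gap': 0.085512644084021}
```

View pics/side0.png

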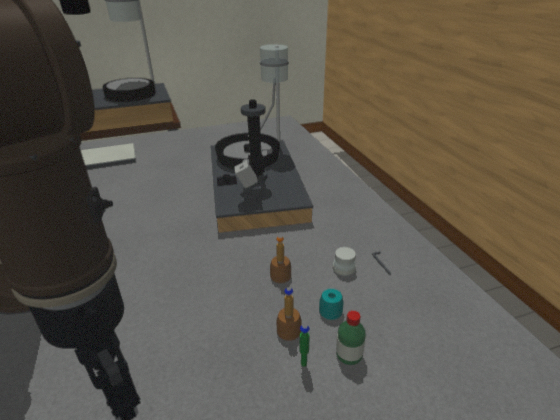

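View pics/top0.png

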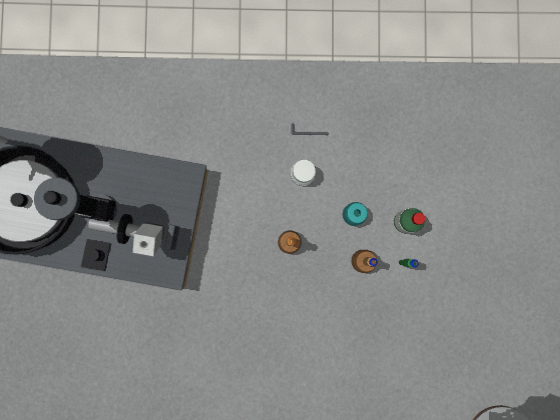

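The side picture shows the blue dop at (289,315) with its stone at (290,292), the amber dop at (281,262), and the quill at (246,173). In the top picture the blue cup is at (365,261) and the quill's face at (146,241), with the bore near (144,244).

```bash
cat > h.py <<'E'
import numpy as np, cv2
from scipy.spatial.transform import Rotation as Ro
from rig import r, read_camera, camera_params
def cam(n):
    c=camera_params(n);R=cv2.Rodrigues(np.array(c["rvec"],float))[0];t=np.array(c["tvec"],float).ravel()
    return np.array(c["mtx"]),np.array(c["dist_coeffs"]),R,t
def ray(n,uv):
    K,D,R,t=cam(n);q=cv2.undistortPoints(np.array(uv,float).reshape(-1,1,2),K,D).reshape(-1,2)
    return -R.T@t, np.c_[q,np.ones(len(q))]@R
def onz(n,uv,z):
    o,d=ray(n,uv);return o+d*((z-o[2])/d[:,2])[:,None]
def dep(n,uv,d):
    uv=np.array(uv).reshape(-1,2);o,v=ray(n,uv);return o+v*d[uv[:,1],uv[:,0]][:,None]
def proj(n,P):
    K,D,R,t=cam(n);return cv2.projectPoints(np.array(P,float).reshape(-1,3),cv2.Rodrigues(R)[0],t,K,D)[0].reshape(-1,2)
def two(a,b):
    o1,d1=ray("side",a);o2,d2=ray("top",b);d1=d1[0]/np.linalg.norm(d1[0]);d2=d2[0]/np.linalg.norm(d2[0])
    s=np.linalg.lstsq(np.c_[d1,-d2],o2-o1,rcond=None)[0];p=o1+d1*s[0];q=o2+d2*s[1];return (p+q)/2,np.linalg.norm(p-q)
E
python3 - <<'E'
from h import *
I={n:np.load(n+"0.npz") for n in("side","top")}
np.set_printoptions(precision=4,suppress=True)
# blue stones
cc={}
for n in I:
    p=I[n]["p"];h=cv2.cvtColor(p,cv2.COLOR_RGB2HSV);m=cv2.inRange(h,(108,120,40),(130,255,255))
    k,l,s,c=cv2.connectedComponentsWithStats(m)
    for i in range(1,k):
        if s[i,4]>8: print(n,"blue",c[i],s[i])
    b=cv2.inRange(h,(5,90,40),(20,255,255));k,l,s,c=cv2.connectedComponentsWithStats(b)
    for i in range(1,k):
        if 80<s[i,4]<3000: print(n,"brown",c[i],s[i])
# machine edges on z=.06
print(onz("top",[(205,165),(184,290),(0,127),(0,258)],.06))
# world scale
print("cup",onz("top",[(364,261)],.04),"stone",onz("top",[(373,262)],.115), onz("side",[(290,292)],.115))
print("quillpt",dep("top",[(150,235),(140,234),(155,248),(138,250)],I["top"]["d"]),dep("side",[(246,175)],I["side"]["d"]))
a=cv2.resize(I["top"]["p"][205:275,95:200],None,fx=5,fy=5,interpolation=2)
b=cv2.resize(I["side"]["p"][145:205,205:285],None,fx=5,fy=5,interpolation=2)
b2=cv2.resize(I["side"]["p"][280:345,265:320],None,fx=4,fy=4,interpolation=2)
W=np.zeros((600,800,3),np.uint8);W[:350,:525]=a;W[300:600,400:800]=b;W[360-20:600,:220]=b2[:260];cv2.imwrite("pics/q0.png",W[:,:,::-1])
E
```

```text
side blue [288.0968 291.3871] [284 289   9   6  31]
side blue [304.05 329.2 ] [300 326   9   7  40]
side brown [131.2327 119.0853] [  81  103   98   36 2076]
side brown [263.9613 219.7245] [ 217  209   95   23 1267]
side brown [279.9321 264.2518] [271 237  19  46 560]
side brown [288.2069 320.6924] [277 296  24  44 725]
top blue [372.625  261.4375] [369 258   9   8  32]
top blue [413.5    262.9118] [410 259   9   9  34]
top brown [195.1765 227.5229] [184 170  23 117 153]
top brown [289.2285 241.6806] [278 231  23  23 407]
top brown [362.4354 260.7013] [352 250  24  23 395]
[[ 0.7102 -0.0286  0.06  ]
 [ 0.442   0.0097  0.06  ]
 [ 0.7856  0.4098  0.06  ]
 [ 0.5063  0.3944  0.06  ]]
cup [[ 0.5065 -0.3772  0.04  ]] stone [[ 0.5058 -0.3802  0.115 ]] [[ 0.5082 -0.3872  0.115 ]]
quillpt [[0.5539 0.0597 0.168 ]
 [0.5556 0.0786 0.1684]
 [0.5294 0.0542 0.1469]
 [0.5251 0.084  0.158 ]] [[0.5443 0.0531 0.1456]]
```

View pics/q0.png

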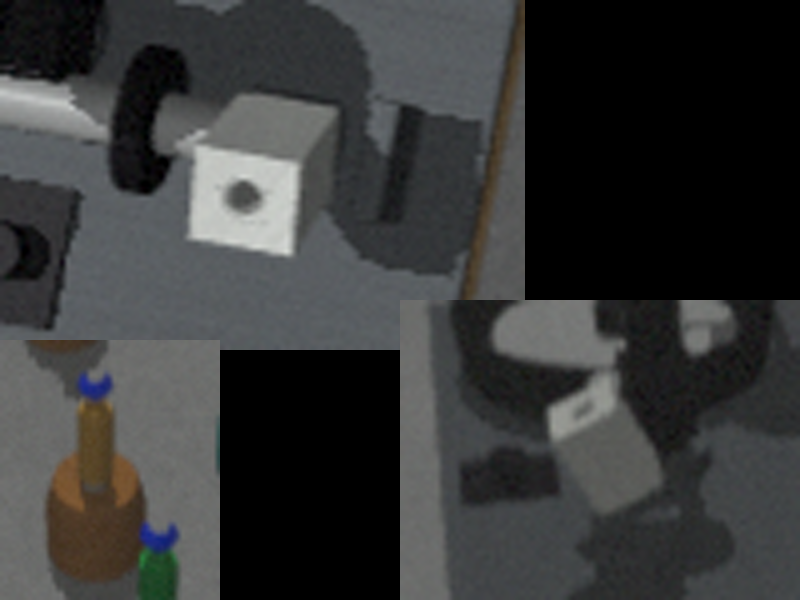

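The crop shows the quill's bright end face at top-view pixels near (133..155, 234..256). The bore hole is at (143.3,243.9) in the top view and (241.7,166.3) in the side view.

```bash
python3 - <<'E'
from h import *
I={n:np.load(n+"0.npz") for n in("side","top")}
np.set_printoptions(precision=4,suppress=True)
T=I["top"]["p"];d=I["top"]["d"]
g=cv2.cvtColor(T,cv2.COLOR_RGB2GRAY);m=np.zeros_like(g);m[230:260,128:160]=(g[230:260,128:160]>190)*255
cs=max(cv2.findContours(m,0,2)[0],key=cv2.contourArea);print("face",cv2.contourArea(cs),cv2.minAreaRect(cs),cv2.boundingRect(cs))
f=np.zeros_like(g);cv2.drawContours(f,[cs],-1,255,-1)
e=cv2.erode(f,np.ones((3,3)));hole=(g<150)&(cv2.erode(f,np.ones((5,5)))>0);ys,xs=np.nonzero(hole);w=200.-g[ys,xs];hc=np.array([(xs*w).sum(),(ys*w).sum()])/w.sum();print("hole",hc,len(xs))
M=cv2.moments(f,True);fc=(M['m10']/M['m00'],M['m01']/M['m00']);print("facecentroid",fc)
ys,xs=np.nonzero((e>0)&~cv2.dilate(hole.astype(np.uint8),np.ones((3,3))).astype(bool));P=dep("top",np.c_[xs,ys],d);c=P.mean(0)
ok=np.ones(len(P),bool)
for _ in range(4):
    c=P[ok].mean(0);n=np.linalg.svd(P[ok]-c)[2][2];n*=np.sign(n[2]);res=(P-c)@n;ok=abs(res)<2*res[ok].std()
print("plane",c,n,"lean",np.degrees(np.arccos(n[2])),"az",np.degrees(np.arctan2(-n[1],-n[0])),res[ok].std(),ok.sum())
for q in(hc,fc):
    o,v=ray("top",q);v=v[0];print("mouth plane∩",o+v*((c-o)@n)/(v@n))
print("two-view",two((241.7,166.3),hc))
# machine edge
# right-edge brown/dark boundary on top
pts=[]
for y in range(180,285,5):
    row=T[y,175:215].astype(float);h=(row[:,0]-row[:,2]);pts.append((175+np.argmax(h>20)-.5,y))
pts=np.array(pts);Q=onz("top",pts,.06);v=cv2.fitLine(Q[:,:2].astype(np.float32),cv2.DIST_HUBER,0,.01,.01).ravel();print("edge",v,"yaw",np.degrees(np.arctan2(v[1],v[0])))
# dop: side depth points
p=I["side"]["p"];h=cv2.cvtColor(p,cv2.COLOR_RGB2HSV);b=cv2.inRange(h,(5,90,40),(25,255,255))
for nm,(x0,x1,y0,y1) in dict(blue=(270,310,285,345),amber=(265,300,232,287)).items():
    ys,xs=np.nonzero(b[y0:y1,x0:x1]);P=dep("side",np.c_[xs+x0,ys+y0],I["side"]["d"]);k=(P[:,2]>.058)&(P[:,2]<.1);print(nm,"collar front mean",P[k].mean(0),k.sum(),P[:,2].max())
    k=(P[:,2]<.045)&(P[:,2]>.01);print(nm,"cup front",P[k].mean(0),P[:,2].min())
    for y in range(y0,y1,4):
        xx=np.nonzero(b[y,x0:x1])[0]
        if len(xx): print(y,x0+xx.min(),x0+xx.max(),end=' | ')
    print()
print("blue stone two",two((288.1,292),(372.6,261.4)))
# cup outline top (incl. shadow-free) 
h=cv2.cvtColor(T,cv2.COLOR_RGB2HSV);bb=cv2.inRange(h,(5,90,40),(25,255,255));ys,xs=np.nonzero(bb[240:280,345:385]);P=dep("top",np.c_[xs+345,ys+240],d)
for a,z in((.04,.055),(.06,.1)):
    k=(P[:,2]>a)&(P[:,2]<z);print("top pts",a,P[k].mean(0),P[k].min(0),P[k].max(0),k.sum())
print("others",onz("top",[(413.5,263),(356,214),(410,221),(304,172)],.09),dep("side",[(304,345),(304,360)],I["side"]["d"]))
E
```

```text
face 305.5 ((143.51829528808594, 244.8353729248047), (19.104656219482422, 18.552499771118164), 6.340191841125488) (134, 235, 20, 21)
hole [143.166  243.8544] 39
facecentroid (143.50439882697947, 244.74193548387098)
plane [0.5346 0.0679 0.1826] [-0.7524  0.6413  0.1505] lean 81.34146496170617 az -40.44162868729625 0.009112878991280287 188
mouth plane∩ [ 0.5323 -0.0039  0.4765]
mouth plane∩ [0.5335 0.0402 0.295 ]
two-view (array([0.5378, 0.0729, 0.1641]), np.float64(0.0017334448853460144))
edge [ 0.9871 -0.1602  0.5695 -0.0082] yaw -9.217418
blue collar front mean [ 0.505  -0.387   0.0809] 138 0.6712697814931934
blue cup front [ 0.4994 -0.3987  0.0297] -0.002804630999854285
297 285 292 | 301 285 292 | 305 285 292 | 309 282 295 | 313 279 298 | 317 278 299 | 321 277 299 | 325 277 299 | 329 278 298 | 333 278 298 | 337 280 296 | 
amber collar front mean [ 0.5462 -0.2199  0.0801] 106 0.6712697814931934
amber cup front [ 0.5407 -0.2328  0.0287] -0.0007919064562137423
240 277 282 | 244 277 283 | 248 277 283 | 252 277 283 | 256 276 285 | 260 272 288 | 264 271 289 | 268 271 289 | 272 271 289 | 276 271 289 | 280 273 287 | 
blue stone two (array([ 0.5068, -0.3806,  0.1095]), np.float64(0.00020572268977687183))
top pts 0.04 [ 0.507  -0.3755  0.0471] [ 0.4849 -0.3999  0.0408] [ 0.5283 -0.3571  0.0544] 246
top pts 0.06 [ 0.5073 -0.3772  0.086 ] [ 0.4985 -0.3887  0.0612] [ 0.5157 -0.3714  0.0986] 57
others [[ 0.5043 -0.4702  0.09  ]
 [ 0.6052 -0.3507  0.09  ]
 [ 0.5918 -0.4641  0.09  ]
 [ 0.6929 -0.241   0.09  ]] [[ 0.5022 -0.475   0.0654]
 [ 0.5032 -0.4745  0.0221]]
```

```bash
python3 - <<'E'
from h import *
np.set_printoptions(precision=4,suppress=True)
I={n:np.load(n+"0.npz") for n in("side","top")}
def fit(P,lo,hi):
    P=P[((P>lo)&(P<hi)).all(1)]
    ok=np.ones(len(P),bool)
    for _ in range(8):
        c=np.median(P[ok],0) if _==0 else P[ok].mean(0);n=np.linalg.svd(P[ok]-c)[2][2];n*=np.sign(n[2]);res=(P-c)@n;ok=abs(res)<max(.002,2*np.median(abs(res)))
    return c,n,res[ok].std(),ok.sum()
rp=lambda s:print(s)
T=I["top"]["p"];g=cv2.cvtColor(T,cv2.COLOR_RGB2GRAY)
f=np.zeros_like(g);f[230:260,128:160]=(g[230:260,128:160]>190)
e=cv2.erode(f,np.ones((3,3)));ys,xs=np.nonzero(e);P=dep("top",np.c_[xs,ys],I["top"]["d"])
c,n,s,k=fit(P,[.5,.03,.13],[.58,.11,.2]);print(c,n,s,k,"lean",np.degrees(np.arccos(n[2])),"az",np.degrees(np.arctan2(-n[1],-n[0])))
for q in((143.17,243.85),(143.5,244.74)):
    o,v=ray("top",q);v=v[0];print(o+v*((c-o)@n)/(v@n))
# face corners, by polygon approx
cs=max(cv2.findContours(cv2.resize(np.where((np.arange(420)[:,None]>228)&(np.arange(420)[:,None]<262)&(np.arange(560)>126)&(np.arange(560)<162),g,0).astype(np.uint8),None,fx=8,fy=8,interpolation=cv2.INTER_CUBIC).__gt__(175).astype(np.uint8),0,2)[0],key=cv2.contourArea)
ap=cv2.approxPolyDP(cs,12,True).reshape(-1,2);uv=(ap+.5)/8-.5;print(uv)
o,v=ray("top",uv);X=o+v*(((c-o)@n)/(v@n))[:,None];print(X, [np.linalg.norm(X[i]-X[i-1]) for i in range(len(X))], X.mean(0))
# base top plane noise check
ys,xs=np.mgrid[262:280:2,120:180:3];P=dep("top",np.c_[xs.ravel(),ys.ravel()],I["top"]["d"]);print("base z",np.median(P[:,2]),P[:,2].std())
# quill in side view: silhouette of lateral edges
S=I["side"]["p"];D=I["side"]["d"];ys,xs=np.mgrid[150:200,225:275];P=dep("side",np.c_[xs.ravel(),ys.ravel()],D);gs=cv2.cvtColor(S,cv2.COLOR_RGB2GRAY)[150:200,225:275].ravel()
hsv=cv2.cvtColor(S,cv2.COLOR_RGB2HSV)[150:200,225:275].reshape(-1,3)
k=(gs>105)&(P[:,1]<.075)&(P[:,1]>.03)&(P[:,2]>.1)&(P[:,2]<.175);Q=P[k];c2=np.median(Q,0);n2=None
ok=np.ones(len(Q),bool)
for _ in range(8):
    c2=Q[ok].mean(0);n2=np.linalg.svd(Q[ok]-c2)[2][2];n2*=-np.sign(n2[1]);rs=(Q-c2)@n2;ok=abs(rs)<max(.002,2*np.median(abs(rs)))
print("side face",c2,n2,rs[ok].std(),ok.sum(),"yaw",np.degrees(np.arctan2(n2[0],-n2[1])))
for y in range(156,196,3):
    xx=np.nonzero(gs.reshape(50,50)[y-150]>105)[0]; print(y,225+xx.min() if len(xx) else 0,225+xx.max() if len(xx) else 0,end=' | ')
E
```

```text
[0.5347 0.0732 0.1634] [-0.4441  0.0832  0.8921] 0.0009694841663485984 107 lean 26.860825045487225 az -10.611289507589321
[0.537  0.073  0.1645]
[0.5353 0.0725 0.1637]
[[133.9375 233.9375]
 [133.0625 251.8125]
 [152.5625 255.0625]
 [153.8125 237.8125]]
[[0.5555 0.0891 0.1722]
 [0.5216 0.0942 0.1549]
 [0.5157 0.0565 0.1554]
 [0.5485 0.0514 0.1723]] [np.float64(0.03837321995039533), np.float64(0.03842857197628987), np.float64(0.03813734919672957), np.float64(0.03725491672831997)] [0.5353 0.0728 0.1637]
base z 0.05910537576465569 0.0020110229960685934
side face [0.5348 0.0606 0.1654] [ 0.433  -0.0904 -0.8968] 0.0008718257769527166 49 yaw 78.20202105916009
156 233 247 | 159 246 246 | 162 243 247 | 165 237 247 | 168 235 246 | 171 235 240 | 174 0 0 | 177 0 0 | 180 0 0 | 183 0 0 | 186 0 0 | 189 0 0 | 192 0 0 | 195 0 0 |
```

Request:
apply_moves([
  [0.08,0.06,0,0,0,-0.15,0],
  [0.17,0.12,0,0,0,-0.3,0],
  [0.25,0.18,0,0,0,-0.45,0],
  [0.34,0.24,-0.03,0,0,-0.6,0],
  [0.42,0.3,-0.05,0,0,-0.75,0],
  [0.51,0.36,-0.08,0,0,-0.9,0],
  [0.587,0.416,-0.1,0,0,-0.983,0],
  [0.587,0.416,-0.1,0,0,-0.983,0],
], squeeze=80)

```text
time: 1.1
eef_pos: [0.5105, -0.3744, 0.1796]
orientation: [0.997, -0.079, -0.0, -0.002]
force: [-0.2, -0.6, 0.4]
finger_gap: 0.0424
grasp_force: 0.0
```

```bash
python3 - <<'E'
from h import *
np.set_printoptions(precision=4,suppress=True)
p,d=read_camera("side");p2,_=read_camera("top");o=r.get_obs();print(o["eef_pos"],o["orientation"])
W=np.zeros((500,800,3),np.uint8);W[:, :400]=cv2.resize(p[215:340,230:330],None,fx=4,fy=4);W[:,400:]=cv2.resize(p2[190:315,320:420],None,fx=4,fy=4);cv2.imwrite("pics/a1.png",W[:,:,::-1])
print(proj("side",o["eef_pos"]),proj("top",o["eef_pos"]))
E
```

```text
[ 0.5069 -0.3791  0.1807] [ 0.9966 -0.0822 -0.0007 -0.0001]
[[287.7941 263.2142]] [[380.1024 262.0895]]
```

View pics/a1.png

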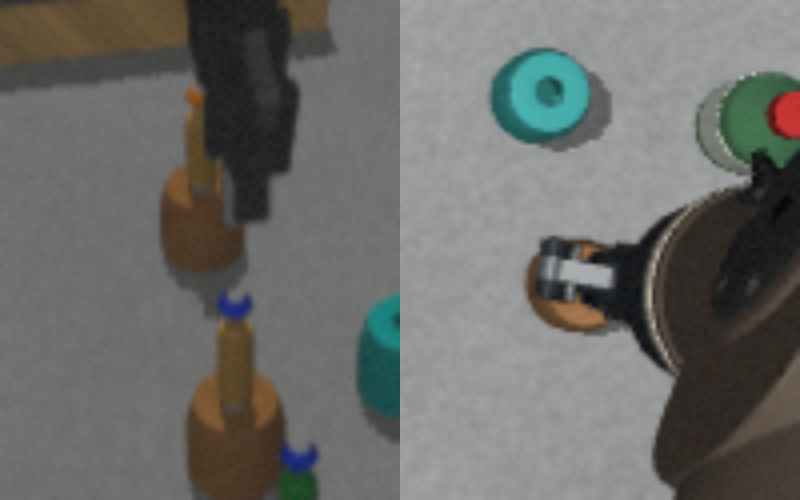

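The gripper is centred over the blue dop; in the side crop the fingertip is at (292,270) and the dop's stone is below it at (288,291).

Request:
apply_moves([
  [0,0,-0.04,0,0,0,0],
  [0,0,-0.08,0,0,0,0],
  [0,0,-0.12,0,0,0,0],
  [0,0,-0.16,0,0,0,0],
  [0,0,-0.2,0,0,0,0],
  [0,0,-0.24,0,0,0,0],
  [0,0,-0.24,0,0,0,0],
  [0,0,-0.24,0,0,0,0],
])

```text
time: 2.2
eef_pos: [0.5067, -0.3806, 0.0622]
orientation: [0.997, -0.084, 0.0, 0.0]
force: [0.6, 0.4, 0.8]
finger_gap: 0.0427
grasp_force: 0.0
```

Request:
apply_moves([
  [0,0,0,0,0,0,1],
  [0,0,0,0,0,0,1],
  [0,0,0,0,0,0,1],
  [0,0,0,0,0,0,1],
  [0,0,0,0,0,0,1],
  [0,0,0,0,0,0,1],
], squeeze=100)

```text
time: 2.95
eef_pos: [0.5076, -0.38, 0.0625]
orientation: [0.997, -0.083, 0.001, 0.001]
force: [-0.8, 0.8, 5.6]
finger_gap: 0.0155
grasp_force: 97.4
```

Request:
apply_moves([
  [0,0,0.02,0,0,0,1],
  [0,0,0.05,0,0,0,1],
  [0,0,0.09,0,0,0,1],
  [0,0,0.13,0,0,0,1],
  [0,0,0.18,0,0,0,1],
  [0,0,0.24,0,0,0,1],
  [0,0,0.3,0,0,0,1],
  [0,0,0.3,0,0,0,1],
])

```text
time: 3.95
eef_pos: [0.5084, -0.3802, 0.2148]
orientation: [0.997, -0.083, 0.002, 0.001]
force: [0.5, 0.1, -2.8]
finger_gap: 0.0157
grasp_force: 97.5
```

```bash
python3 - <<'E'
from h import *
np.set_printoptions(precision=4,suppress=True)
p,d=read_camera("side");o=r.get_obs();print(o["eef_pos"],o["orientation"],o["finger_gap"],o["force"])
x=proj("side",o["eef_pos"])[0];print(x,d[int(x[1])-10:int(x[1])+40:3,int(x[0])])
x0,y0=int(x[0])-50,int(x[1])-60
cv2.imwrite("pics/a2.png",cv2.resize(p[y0:y0+120,x0:x0+110],None,fx=5,fy=5,interpolation=2)[:,:,::-1]);print(x0,y0)
E
```

```text
[ 0.5076 -0.3796  0.2128] [ 0.9966 -0.0829  0.0012  0.0006] 0.015507627975594906 [-0.7614  0.9011 -1.6638]
[288.1783 249.6145] [0.6733 0.7024 0.7065 0.712  0.7159 0.7354 0.7425 0.7518 0.75   0.7536
 0.7575 0.9699 0.9762 0.9813 0.9822 0.9732 0.966 ]
238 189
```

View pics/a2.png

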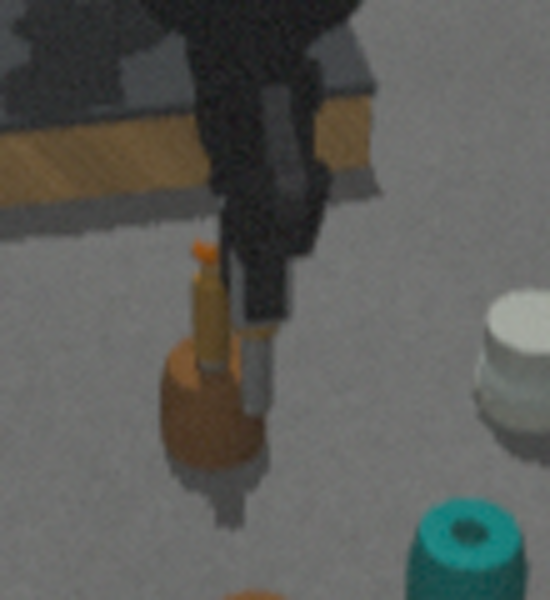

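The dop hangs straight in the pads, well clear of its cup: the foot is at about side pixel (289,272) and the collar's shoulder at (289.6,254).

Request:
apply_moves([
  [0,0.1,0.04,0,0,0,1],
  [0,0.2,0.08,-0.01,-0.06,0,1],
  [0,0.3,0.12,-0.02,-0.12,0,1],
  [0,0.4,0.12,-0.03,-0.2,0,1],
  [0,0.5,0.12,-0.05,-0.3,0,1],
  [0,0.6,0.12,-0.07,-0.4,0,1],
  [0.006,0.7,0.12,-0.081,-0.483,0,1],
  [0.006,0.75,0.12,-0.081,-0.483,0,1],
])

```text
time: 5.0
eef_pos: [0.5084, -0.0013, 0.2703]
orientation: [0.989, -0.08, 0.127, 0.01]
force: [1.0, 0.2, -1.7]
finger_gap: 0.0157
grasp_force: 97.6
```

Request:
apply_moves([
  [0,0.05,0,0,0,0,1],
  [0,0.1,0,0,0,0,1],
  [0,0.14,0,0,0,0,1],
  [0,0.162,-0.02,0,0,0,1],
  [0,0.162,-0.04,0,0,0,1],
  [0,0.162,-0.062,0,0,0,1],
  [0,0.162,-0.062,0,0,0,1],
  [0,0.162,-0.062,0,0,0,1],
])

```text
time: 6.0
eef_pos: [0.5102, 0.0762, 0.2404]
orientation: [0.988, -0.083, 0.127, 0.011]
force: [-0.6, 0.8, -1.6]
finger_gap: 0.0156
grasp_force: 97.6
```

```bash
python3 - <<'E'
from h import *
np.set_printoptions(precision=4,suppress=True)
I={}
for n in("side","top"): p,d=read_camera(n);np.savez(n+"3.npz",p=p,d=d);I[n]=p
o=r.get_obs();a=-Ro.from_quat(o["orientation"]).as_matrix()[:,2];F=o["eef_pos"]-.0503*a
print(o["eef_pos"],o["orientation"],o["finger_gap"],"axis",a,"foot",F)
M=np.array([.536,.0728,.164])
for n in I: print(n,"foot",proj(n,F),"shoulder",proj(n,F+.04*a),"mouth",proj(n,M))
W=np.zeros((500,800,3),np.uint8)
u=proj("side",M)[0].astype(int);v=proj("top",M)[0].astype(int);print(u-[40,60],v-[40,50])
W[:,:400]=cv2.resize(I["side"][u[1]-60:u[1]+40,u[0]-40:u[0]+40],None,fx=5,fy=5,interpolation=2)
W[:,400:]=cv2.resize(I["top"][v[1]-50:v[1]+50,v[0]-40:v[0]+40],None,fx=5,fy=5,interpolation=2)
cv2.imwrite("pics/a3.png",W[:,:,::-1])
E
```

```text
[0.5104 0.0764 0.2407] [ 0.9883 -0.0824  0.1278  0.0106] 0.015606308469415952 axis [-0.2508  0.0419  0.9671] foot [0.523  0.0743 0.1921]
side foot [[235.2714 157.6483]] shoulder [[230.3533 144.6825]] mouth [[240.7628 166.4475]]
top foot [[138.494  251.1277]] shoulder [[131.7318 256.7341]] mouth [[143.3095 244.3549]]
[200 106] [103 194]
```

View pics/a3.png

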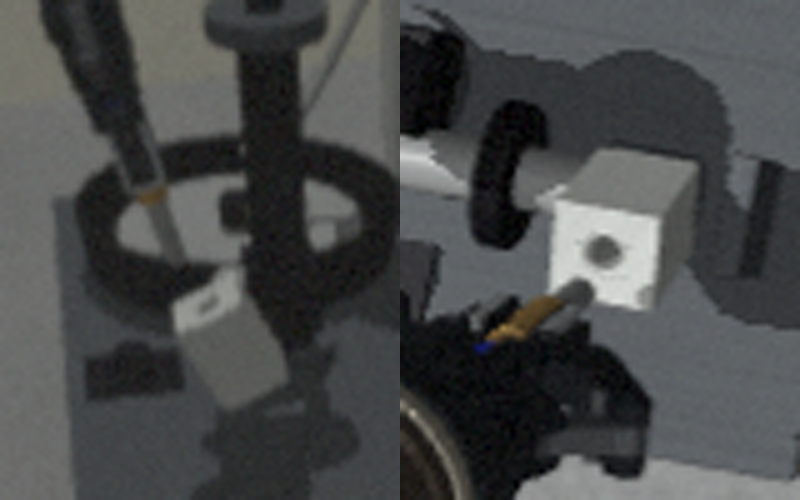

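Observed foot (234.8,157.8) in the side view and (139,251.7) in the top view match the prediction within 0.7 px. The bore is at (241.6,165.8) and (143.4,244.0).

Request:
apply_moves([
  [0.007,-0.001,-0.015,0,0,0,1],
  [0.015,-0.002,-0.03,0,0,0,1],
  [0.02,-0.002,-0.042,0,0,0,1],
  [0.025,-0.003,-0.052,0,0,0,1],
  [0.029,-0.003,-0.06,0,0,0,1],
  [0.029,-0.003,-0.06,0,0,0,1],
  [0.029,-0.003,-0.06,0,0,0,1],
  [0.029,-0.003,-0.06,0,0,0,1],
])

```text
time: 7.1
eef_pos: [0.5247, 0.0752, 0.2106]
orientation: [0.988, -0.082, 0.128, 0.011]
force: [-0.7, -0.7, -1.9]
finger_gap: 0.0157
grasp_force: 97.6
```

```bash
cat > st.py <<'E'
from h import *
np.set_printoptions(precision=4,suppress=True)
o=r.get_obs();R=Ro.from_quat(o["orientation"]).as_matrix();a=-R[:,2];F=o["eef_pos"]-.0503*a
x=np.array([.986,-.165,0]);L=np.radians(26.7);y=np.array([.165,.986,0]);n=-np.sin(L)*x+np.cos(L)*np.array([0,0,1]);X=np.cross(y,n)
B=np.array([X,y,n]);M=np.array([.5365,.0728,.164]);print("foot in quill mm",B@(F-M)*1e3,"axis deg",np.degrees(B@a)[:2],"force",o["force"],B@o["force"],"mom",o["moment"],o["finger_gap"],o["time"])
E
python3 st.py
```

```text
foot in quill mm [-0.2918  0.41   -2.159 ] axis deg [11.8865 -0.0032] force [-0.6811 -0.7195 -1.9023] [-1.3481 -0.8219 -1.4511] mom [0.0659 0.353  0.0095] 0.01573654230065005 7.1
```

Request:
apply_moves([
  [-0.005,0.0,-0.001,-0.016,-0.1,0,1],
  [-0.01,0.001,-0.003,-0.033,-0.2,0,1],
  [-0.014,0.001,-0.005,-0.05,-0.3,0,1],
  [-0.019,0.001,-0.007,-0.066,-0.394,0,1],
  [-0.019,0.001,-0.007,-0.066,-0.394,0,1],
  [-0.019,0.001,-0.007,-0.066,-0.394,0,1],
])

```text
time: 7.85
eef_pos: [0.5154, 0.0757, 0.2072]
orientation: [0.97, -0.081, 0.23, 0.019]
force: [-0.8, -0.0, -1.8]
finger_gap: 0.0158
grasp_force: 97.7
```

```bash
python3 st.py; python3 - <<'E'
from h import *
I={n:read_camera(n)[0] for n in("side","top")}
W=np.zeros((500,800,3),np.uint8)
W[:,:400]=cv2.resize(I["side"][106:206,200:280],None,fx=5,fy=5,interpolation=2)
W[:,400:]=cv2.resize(I["top"][194:294,103:183],None,fx=5,fy=5,interpolation=2)
cv2.imwrite("pics/a4.png",W[:,:,::-1])
E
```

```text
foot in quill mm [ 0.364  -0.5874 -2.1619] axis deg [0.0412 0.0005] force [-0.844  -0.0138 -1.805 ] [-1.5519 -0.1529 -1.2396] mom [ 0.1327  0.5744 -0.0217] 0.015764134816470893 7.85
```

View pics/a4.png

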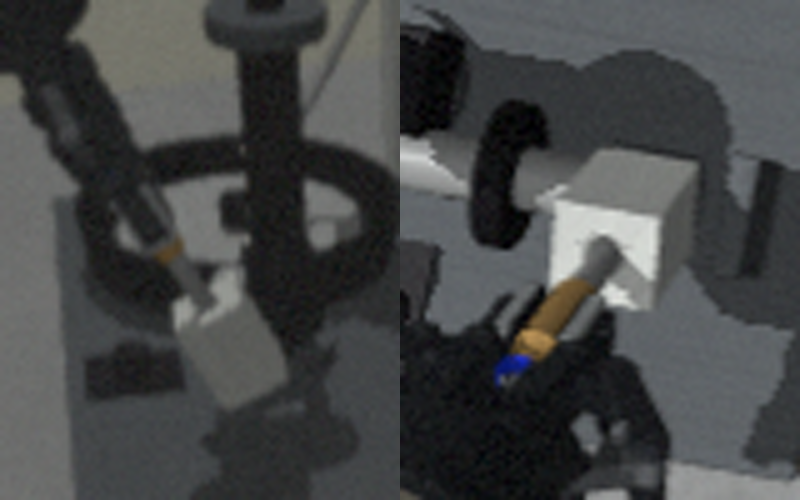

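The shank's foot is in the bore mouth, at about (241,166) in the side view and (143,244) in the top view. The dop looks in line with the bore.

Request:
apply_moves([
  [0.002,-0.0003,-0.004,0,0,0,1],
  [0.004,-0.0007,-0.008,0,0,0,1],
  [0.006,-0.001,-0.012,0,0,0,1],
  [0.007,-0.0012,-0.0143,0,0,0,1],
  [0.007,-0.0012,-0.0143,0,0,0,1],
  [0.007,-0.0012,-0.0143,0,0,0,1],
])

```text
time: 8.7
eef_pos: [0.5187, 0.0752, 0.1997]
orientation: [0.97, -0.081, 0.23, 0.019]
force: [2.5, 2.3, -4.3]
finger_gap: 0.0156
grasp_force: 97.5
```

```bash
python3 st.py
```

```text
foot in quill mm [ -0.0582  -0.5718 -10.355 ] axis deg [ 0.0137 -0.0085] force [ 2.4916  2.3229 -4.3477] [-0.1     2.7015 -4.8157] mom [0.7373 0.4345 0.3433] 0.015553032399299633 8.7
```

Request:
apply_moves([
  [0.002,0.0005,-0.004,0,0,0,1],
  [0.005,0.0,-0.01,0,0,0,1],
  [0.008,-0.0004,-0.016,0,0,0,1],
  [0.011,-0.0009,-0.022,0,0,0,1],
  [0.013,-0.0012,-0.026,0,0,0,1],
  [0.013,-0.0012,-0.026,0,0,0,1],
])

```text
time: 9.45
eef_pos: [0.525, 0.0743, 0.1864]
orientation: [0.97, -0.081, 0.23, 0.019]
force: [1.3, 0.7, -1.0]
finger_gap: 0.0154
grasp_force: 97.6
```

```bash
python3 st.py
```

```text
foot in quill mm [ -0.2789  -0.4262 -25.079 ] axis deg [0.0362 0.0286] force [ 1.339   0.7184 -1.011 ] [ 0.6196  0.9293 -1.4431] mom [0.3136 0.4917 0.108 ] 0.015409198836065445 9.45
```

Sliding freely. I'll go on by another 15 mm.

Request:
apply_moves([
  [0.003,-0.0004,-0.006,0,0,0,1],
  [0.006,-0.0009,-0.012,0,0,0,1],
  [0.009,-0.0013,-0.018,0,0,0,1],
  [0.0115,-0.0018,-0.023,0,0,0,1],
  [0.0133,-0.002,-0.0268,0,0,0,1],
  [0.0133,-0.002,-0.0268,0,0,0,1],
])

```text
time: 10.2
eef_pos: [0.5316, 0.0737, 0.1758]
orientation: [0.969, -0.081, 0.231, 0.019]
force: [-31.6, -0.2, 45.9]
finger_gap: 0.0154
grasp_force: 105.3
```

```bash
python3 st.py
```

```text
foot in quill mm [  0.9523   0.0404 -37.5343] axis deg [-0.1554 -0.0152] force [-31.6313  -0.1504  45.8839] [-7.2362 -5.3675 54.9938] mom [-0.9518  2.5822 -0.609 ] 0.015420371055284121 10.2
```

Request:
apply_moves([
  [-0.0015,0.0002,0.003,0,0,0,1],
  [-0.0015,0.0002,0.003,0,0,0,1],
])

```text
time: 10.45
eef_pos: [0.5308, 0.0736, 0.176]
orientation: [0.97, -0.081, 0.231, 0.019]
force: [-15.7, 0.1, 23.1]
finger_gap: 0.0157
grasp_force: 100.8
```

```bash
python3 st.py; python3 - <<'E'
from h import *
I={n:read_camera(n)[0] for n in("side","top")}
W=np.zeros((560,800,3),np.uint8)
W[:,:400]=cv2.resize(I["side"][130:200,220:270],None,fx=8,fy=8,interpolation=2)
W[:,400:]=cv2.resize(I["top"][215:285,115:165],None,fx=8,fy=8,interpolation=2)
cv2.imwrite("pics/a5.png",W[:,:,::-1])
E
```

```text
foot in quill mm [  0.317   -0.1297 -36.9798] axis deg [-0.0686 -0.0059] force [-15.678    0.1427  23.091 ] [-3.462  -2.4462 27.5852] mom [-0.3515  1.7097 -0.3038] 0.015669789065956004 10.45
```

View pics/a5.png

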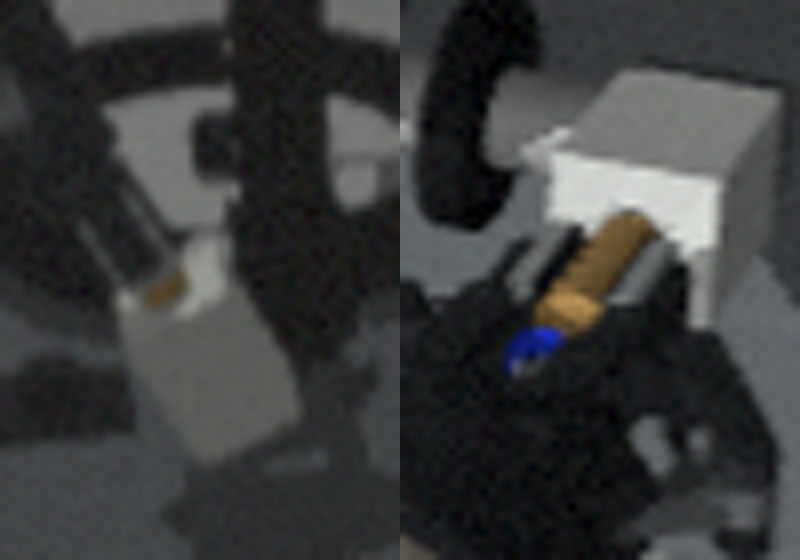

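The brass collar now sits on the quill's face, with no shank visible at side (240,166) or top (143,243). The wrist force confirms the stop, so I'll let go and withdraw along the axis.

Request:
apply_moves([
  [0,0,0,0,0,0,0.6],
  [0,0,0,0,0,0,0],
  [0,0,0,0,0,0,0],
  [0,0,0,0,0,0,0],
  [0,0,0,0,0,0,0],
])

```text
time: 11.18
eef_pos: [0.531, 0.0735, 0.1746]
orientation: [0.97, -0.081, 0.23, 0.019]
force: [0.3, 0.2, 0.7]
finger_gap: 0.043
grasp_force: 0.0
```

Request:
apply_moves([
  [-0.007,0.001,0.014,0,0,0,0],
  [-0.018,0.003,0.036,0,0,0,0],
  [-0.036,0.006,0.072,0,0,0,0],
  [-0.053,0.009,0.107,0,0,0,0],
  [-0.08,0.013,0.16,0,0,0,0],
  [-0.106,0.018,0.214,0,0,0,0],
  [-0.16,0.026,0.32,0,0,0,0],
  [-0.16,0.026,0.32,0,0,0,0],
])

```text
time: 12.18
eef_pos: [0.4509, 0.0882, 0.3399]
orientation: [0.969, -0.08, 0.233, 0.017]
force: [-0.1, -1.1, -0.2]
finger_gap: 0.043
grasp_force: 0.0
```

```bash
python3 st.py; python3 - <<'E'
from h import *
I={n:read_camera(n)[0] for n in("side","top")}
n=np.array([-.443,.074,.893]);M=np.array([.5365,.0728,.164])
for c in I: print(c,"exp shoulder,collar top,stone top",proj(c,[M,M+.044*n,M+.067*n]))
W=np.zeros((560,800,3),np.uint8)
W[:,:400]=cv2.resize(I["side"][130:200,220:270],None,fx=8,fy=8,interpolation=2)
W[:,400:]=cv2.resize(I["top"][215:285,115:165],None,fx=8,fy=8,interpolation=2)
cv2.imwrite("pics/a6.png",W[:,:,::-1])
E
```

```text
foot in quill mm [  1.5953   1.2916 145.8727] axis deg [-0.3479 -0.307 ] force [-0.1222 -1.0577 -0.2343] [-0.057  -1.0631 -0.2336] mom [0.0394 0.4603 0.0252] 0.042977371888484675 12.175
side exp shoulder,collar top,stone top [[240.93853517 166.41860964]
 [232.64904861 153.94113136]
 [228.16418045 147.19096289]]
top exp shoulder,collar top,stone top [[143.31832501 244.09352049]
 [135.85445229 254.37319082]
 [131.67103833 260.13227784]]
```

View pics/a6.png

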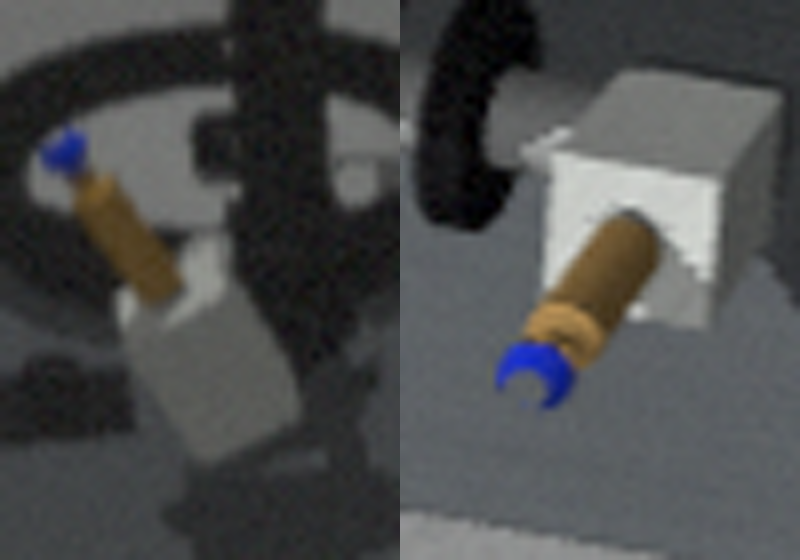

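Released: the dop stands in the quill with the stone at side pixel (228,149). One quick check of the seating depth from the stone's height above the face.

```bash
python3 - <<'E'
from h import *
np.set_printoptions(precision=1,suppress=True)
n=np.array([-.443,.074,.893]);x=np.array([.986,-.165,0]);y=np.array([.165,.986,0]);B=np.array([np.cross(y,n),y,n]);M=np.array([.5365,.0728,.164])
for c,(x0,x1,y0,y1) in dict(side=(222,246,142,172),top=(124,156,230,270)).items():
    p,d=read_camera(c);h=cv2.cvtColor(p,cv2.COLOR_RGB2HSV);g=cv2.cvtColor(p,cv2.COLOR_RGB2GRAY)
    ys,xs=np.mgrid[y0:y1,x0:x1];xs=xs.ravel();ys=ys.ravel();Q=(dep(c,np.c_[xs,ys],d)-M)@B.T*1e3;H=h[ys,xs];G=g[ys,xs]
    near=(abs(Q[:,:2])<24).all(1)&(abs(Q[:,2])<90)
    for nm,k in dict(blue=(H[:,0]>105)&(H[:,0]<130)&(H[:,1]>120),brass=(H[:,0]>8)&(H[:,0]<25)&(H[:,1]>100),face=(G>185)).items():
        q=Q[k&near]
        if len(q):print(c,nm,len(q),"z pct",np.percentile(q[:,2],[2,10,50,90,98]),"xy med",np.median(q[:,:2],0))
E
```

```text
side blue 17 z pct [62.1 64.  67.1 68.7 69.4] xy med [-2.1 -4.9]
side brass 91 z pct [ 7.2 11.3 27.9 47.7 50.8] xy med [-0.8 -6. ]
top blue 38 z pct [64.7 65.1 67.3 69.7 70.1] xy med [ 0.4 -1.7]
top brass 150 z pct [ 7.1 10.9 35.8 49.2 51.8] xy med [ 3.1 -2.9]
top face 161 z pct [-3.  -1.7  0.1  1.9  2.9] xy med [9.7 1.7]
```

The depth suggests the collar may stand 2–3 mm proud. To be sure, I'll press the stone gently home with the shut fingers.

Request:
apply_moves([
  [0,0,0,0,0,0,1],
  [0.02,-0.003,-0.04,0,0,0,1],
  [0.04,-0.007,-0.08,0,0,0,1],
  [0.06,-0.01,-0.12,0,0,0,1],
  [0.08,-0.013,-0.16,0,0,0,1],
  [0.095,-0.016,-0.192,0,0,0,1],
  [0.1,-0.017,-0.202,0,0,0,1],
  [0.1,-0.017,-0.202,0,0,0,1],
])

```text
time: 13.38
eef_pos: [0.5008, 0.0778, 0.2333]
orientation: [0.97, -0.081, 0.229, 0.02]
force: [-0.2, -0.3, -0.6]
finger_gap: 0.0003
grasp_force: 0.0
```

```bash
sed -i 's/^B=np.array.*/&\nprint("TCP in quill mm",B@(o["eef_pos"]-M)*1e3)/' st.py; python3 st.py
```

```text
foot in quill mm [-1.1521 -0.9688 27.7685] axis deg [0.084  0.0536] force [-0.1567 -0.3292 -0.5547] [-0.3386 -0.3504 -0.4506] mom [0.063  0.4707 0.0122] 0.00028077563857189315 13.375
TCP in quill mm [-1.0783 -0.9218 78.0654]
```

Request:
apply_moves([
  [0.0018,0,-0.0036,0,0,0,1],
  [0.0036,0.0,-0.0072,0,0,0,1],
  [0.0054,0.0,-0.0107,0,0,0,1],
  [0.0062,0.0,-0.0125,0,0,0,1],
  [0.0062,0.0,-0.0125,0,0,0,1],
  [0.0062,0.0,-0.0125,0,0,0,1],
])

```text
time: 14.12
eef_pos: [0.5041, 0.078, 0.2276]
orientation: [0.97, -0.081, 0.23, 0.019]
force: [0.5, -0.6, -0.5]
finger_gap: -0.0002
grasp_force: 0.0
```

```bash
python3 st.py
```

```text
foot in quill mm [-0.7974 -0.2137 21.2394] axis deg [0.0146 0.0079] force [ 0.4766 -0.6423 -0.4792] [ 0.2993 -0.5547 -0.6869] mom [ 0.0313  0.497  -0.0453] -0.0002185460724309594 14.125
TCP in quill mm [-0.7846 -0.2068 71.5364]
```

Not touching at 71.5 mm; 1 mm steps on.

Request:
apply_moves([
  [0.0009,0,-0.0018,0,0,0,1],
  [0.0013,0,-0.0027,0,0,0,1],
  [0.0013,0,-0.0027,0,0,0,1],
])

```text
time: 14.5
eef_pos: [0.505, 0.0783, 0.2266]
orientation: [0.97, -0.081, 0.23, 0.019]
force: [-1.4, -0.3, 4.7]
finger_gap: 0.0
grasp_force: 2.6
```

Request:
apply_moves([
  [0.0009,0,-0.0018,0,0,0,1],
  [0.0013,0,-0.0027,0,0,0,1],
  [0.0013,0,-0.0027,0,0,0,1],
])

```text
time: 14.88
eef_pos: [0.5065, 0.0794, 0.2267]
orientation: [0.969, -0.08, 0.232, 0.018]
force: [-9.1, 1.7, 16.7]
finger_gap: -0.0
grasp_force: 9.6
```

```bash
python3 st.py
```

```text
foot in quill mm [ 0.8756  1.6779 19.5279] axis deg [-0.1712 -0.15  ] force [-9.0674  1.6928 16.7479] [-0.7159  0.173  19.1047] mom [0.1784 0.528  0.0318] -3.0783932599899304e-05 14.875
TCP in quill mm [ 0.7253  1.5463 69.8245]
```

Request:
apply_moves([
  [-0.02,0.003,0.04,0,0,0,1],
  [-0.05,0.008,0.1,0,0,0,1],
  [-0.09,0.014,0.18,0,0,0,1],
  [-0.12,0.019,0.24,0,0,0,1],
  [-0.12,0.019,0.24,0,0,0,1],
])

```text
time: 15.5
eef_pos: [0.4457, 0.0883, 0.3473]
orientation: [0.969, -0.08, 0.232, 0.018]
force: [0.5, -0.2, -0.1]
finger_gap: 0.0003
grasp_force: 0.0
```

```bash
cat > ax.py <<'E'
from h import *
np.set_printoptions(precision=2,suppress=True)
S=[read_camera("top") for _ in range(10)];T=[read_camera("side") for _ in range(10)]
out={}
for c,A in(("top",S),("side",T)):
    p=np.mean([a[0] for a in A],0);d=np.median([a[1] for a in A],0).astype(np.float32);np.savez(c+"9.npz",p=p,d=d)
    ph=p.astype(np.uint8);h=cv2.cvtColor(ph,cv2.COLOR_RGB2HSV);g=cv2.cvtColor(ph,cv2.COLOR_RGB2GRAY)
    x0,x1,y0,y1=(124,158,230,270) if c=="top" else (222,250,142,176)
    ys,xs=np.mgrid[y0:y1,x0:x1];xs=xs.ravel();ys=ys.ravel();P=dep(c,np.c_[xs,ys],d);H=h[ys,xs].astype(int);G=g[ys,xs]
    M=np.array([.5365,.0728,.164])
    k=(G>(185 if c=="top" else 110))&(H[:,1]<40)&(np.linalg.norm(P-M,axis=1)<.03);Q=P[k];ok=np.ones(len(Q),bool)
    for _ in range(8):
        m=Q[ok].mean(0);n=np.linalg.svd(Q[ok]-m)[2][2];n*=np.sign(n[2]);rs=(Q-m)@n;ok=abs(rs)<max(.001,2*np.median(abs(rs)))
    print(c,"face n",n,"lean",np.degrees(np.arccos(n[2])),m,"rms mm",rs[ok].std()*1e3,ok.sum())
    z=(P-m)@n*1e3
    b=(H[:,0]>105)&(H[:,0]<130)&(H[:,1]>110);br=(H[:,0]>8)&(H[:,0]<25)&(H[:,1]>90)
    print("blue z",np.sort(z[b]));k=br&(z>-10)&(z<80);i=np.argsort(z[k])
    print("brass z,V",np.c_[z[k],H[k][:,2]][i][::3].T)
    # axis from brass+blue points
    print("axis pts", np.array([[*(P[k&(z>a)&(z<a+12)].mean(0)*1e3)] for a in (6,18,30)]))
E
python3 ax.py; python3 st.py
```

```text
top face n [-0.43  0.07  0.9 ] lean 26.02796692740719 [0.54 0.07 0.17] rms mm 0.4572748644210238 148
blue z [-77.39 -75.55 -75.54 -74.75 -74.39  63.47  63.88  64.07  64.53  64.98
  65.02  65.04  65.04  65.29  65.3   65.53  65.57  65.79  65.89  66.22
  66.32  66.37  66.38  66.77  66.77  66.8   66.82  67.    67.04  67.53
  67.56  67.64  67.85  67.92  68.16  68.31  68.48  68.71  68.73  69.02
  69.05  69.15  69.28  69.42  70.29]
brass z,V [[ -1.03   5.73   8.05   8.37   9.45  10.99  12.18  13.78  14.97  15.67
   17.39  18.8   19.83  20.26  21.59  23.1   24.46  24.8   26.9   28.04
   28.81  30.14  31.28  32.1   33.3   34.67  36.54  37.07  38.37  38.91
   40.25  41.06  41.35  43.52  44.19  45.81  46.29  46.47  46.6   46.87
   47.04  47.28  47.42  47.51  47.58  47.89  48.98  49.09  49.46  50.76
   51.29  53.84]
 [ 73.    83.   105.    78.   113.   105.    72.    79.   102.    76.
   96.    79.    70.    88.    83.    72.   126.   115.    99.   106.
   92.    72.    99.    75.    94.    73.    89.   121.    95.   126.
  109.   116.    72.    72.   107.   105.   133.   125.   134.   168.
  15
[... 513 characters left out ...]
 25.79  27.25  28.78  29.97
   32.37  33.26  34.75  36.3   37.42  39.09  39.87  42.59  43.59  44.98
   46.6   47.34  47.86  49.47  50.59]
 [ 75.    81.    82.    83.    79.    84.    79.    78.    78.    78.
   78.    81.    80.    80.    78.    79.    79.    84.    62.    82.
   82.    75.    86.    80.    85.    83.    78.    84.    79.    97.
   92.   123.    96.   117.    90.  ]]
axis pts [[529.5   68.25 175.53]
 [523.26  68.97 185.72]
 [517.25  70.   196.49]]
foot in quill mm [ -1.2442  -0.5659 152.7185] axis deg [0.0149 0.0111] force [-0.7643  0.4811  0.1897] [-0.659   0.3483  0.5437] mom [ 0.0799  0.4766 -0.0119] -0.0003213182417658543 16.5
TCP in quill mm [ -1.2312  -0.5562 203.0156]
```

The averaged depth puts the collar's top at about 47 mm above the face instead of 44, so it isn't fully home. Next I'll measure the dop's lean against the bore's.

```bash
python3 - <<'E'
from h import *
from scipy.optimize import least_squares
np.set_printoptions(precision=2,suppress=True)
M=np.array([.5365,.0728,.164])
mid={}
for c in("top","side"):
    z=np.load(c+"9.npz");p=z["p"].astype(np.uint8);h=cv2.cvtColor(p,cv2.COLOR_RGB2HSV).astype(int)
    x0,x1,y0,y1=(124,150,236,268) if c=="top" else (222,246,142,172)
    H=h[y0:y1,x0:x1]
    for nm,m in dict(brass=(H[:,:,0]>8)&(H[:,:,0]<25)&(H[:,:,1]>90),blue=(H[:,:,0]>105)&(H[:,:,0]<130)&(H[:,:,1]>100)).items():
        ys,xs=np.nonzero(m);print(c,nm,len(xs),xs.mean()+x0,ys.mean()+y0); 
        if nm=="blue":mid[c]=((xs.min()+xs.max())/2+x0,(ys.min()+ys.max())/2+y0);print(" bbox",xs.min()+x0,xs.max()+x0,ys.min()+y0,ys.max()+y0)
        else:
            q=np.c_[xs+x0,ys+y0].astype(np.float32);l=cv2.fitLine(q,2,0,.01,.01).ravel();print(" dir",l, "ratio",l[0]/l[1])
    yv=np.array([.165,.986,0]);x=np.array([.986,-.165,0])
    for L in(22,26,30,34):
        n=-np.sin(np.radians(L))*x+np.cos(np.radians(L))*np.array([0,0,1]);a=proj(c,[M+.005*n,M+.042*n,M+.06*n]);e=a[1]-a[0]
        X=np.cross(yv,n);E=proj(c,[M+.02*(-X-yv),M+.02*(-X-yv)-.055*n,M+.02*(X-yv),M+.02*(X-yv)-.055*n])
        print(c,L,"axis ratio",e[0]/e[1],"stone",a[2],"edges",E.ravel())
print("stone centre two-view",two(mid["side"],mid["top"]))
S=np.load("side9.npz")["p"].astype(np.uint8)
W=np.zeros((560,800,3),np.uint8);W[:,:400]=cv2.resize(S[135:205,225:275],None,fx=8,fy=8,interpolation=2)
W[:,400:]=cv2.resize(np.load("top9.npz")["p"].astype(np.uint8)[215:285,115:165],None,fx=8,fy=8,interpolation=2)
cv2.imwrite("pics/a7.png",np.clip(W[:,:,::-1]*1.5,0,255))
E
```

```text
top brass 156 138.87179487179486 251.17307692307693
 dir [  0.61  -0.79 138.87 251.17] ratio -0.7723616
top blue 47 131.68085106382978 260.74468085106383
 bbox 127 136 258 265
top 22 axis ratio -0.8604890692054936 stone [133.16 255.9 ] edges [152.61 255.45 160.33 245.3  154.67 236.26 162.37 227.02]
top 26 axis ratio -0.7435295925205545 stone [132.98 257.99] edges [152.82 255.16 160.7  243.32 154.46 236.54 162.36 225.51]
top 30 axis ratio -0.6570552853857627 stone [132.86 260.01] edges [153.03 254.82 161.03 241.36 154.24 236.85 162.31 224.08]
top 34 axis ratio -0.5899447823897132 stone [132.79 261.93] edges [153.24 254.44 161.32 239.42 154.03 237.22 162.22 222.75]
side brass 110 235.01818181818183 159.36363636363637
 dir [  0.61   0.79 235.02 159.36] ratio 0.774831
side blue 20 227.5 148.55
 bbox 225 230 146 151
side 22 axis ratio 0.5433856518024924 stone [231.16 148.42] edges [235.02 172.73 243.74 188.32 248.27 166.57 256.65 182.37]
side 26 axis ratio 0.6454051140123467 stone [229.77 149.12] edges [235.26 173.13 245.19 188.09 248.03 166.17 257.65 181.38]
side 30 axis ratio 0.756581764987799 stone [228.45 149.91] edges [235.53 173.51 246.62 187.78 247.76 165.78 258.58 180.33]
side 34 axis ratio 0.8794580742941501 stone [227.19 150.79] edges [235.84 173.87 248.02 187.38 247.47 165.41 259.42 179.23]
stone centre two-view (array([0.5 , 0.08, 0.22]), np.float64(0.0006463264191325879))[ WARN:0@0.433] global loadsave.cpp:1063 imwrite_ Unsupported depth image for selected encoder is fallbacked to CV_8U.
```

View pics/a7.png

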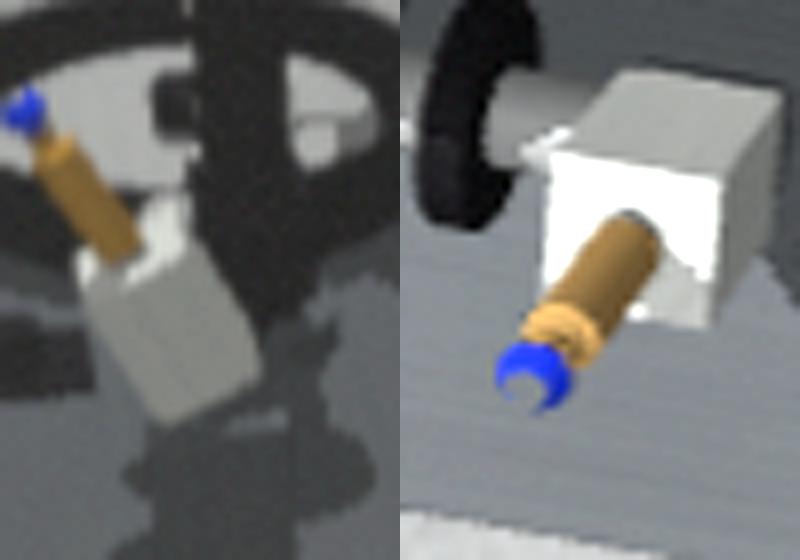

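The last picture shows the quill's edge from (235,171) to (245,187), which is about 26–27° of lean. The dop leans about 30–31°: it must have been tilted in its loose cup when gripped, and is now cocked in the bore. I'll regrip along its own axis, straighten it and push it home.

Request:
apply_moves([
  [0,0,0,0,0,0,0],
  [0.02,-0.003,-0.04,-0.01,-0.06,0,0],
  [0.045,-0.008,-0.1,-0.021,-0.125,0,0],
  [0.07,-0.012,-0.16,-0.021,-0.125,0,0],
  [0.087,-0.015,-0.209,-0.021,-0.125,0,0],
  [0.087,-0.015,-0.209,-0.021,-0.125,0,0],
  [0.087,-0.015,-0.209,-0.021,-0.125,0,0],
])

```text
time: 17.38
eef_pos: [0.4894, 0.0791, 0.2426]
orientation: [0.962, -0.08, 0.261, 0.021]
force: [-0.2, 0.2, 0.8]
finger_gap: 0.0429
grasp_force: 0.0
```

```bash
python3 st.py; python3 -c "
from h import *;print(r.get_obs()['eef_pos'])"
```

```text
foot in quill mm [-3.8798 -1.4793 41.3559] axis deg [-3.6776 -0.1008] force [-0.2153  0.1527  0.8425] [0.1662 0.115  0.8593] mom [0.1016 0.5448 0.0332] 0.04288140456577983 17.375
TCP in quill mm [-7.1084 -1.5678 91.5491]
[0.4894117  0.07908982 0.2426026 ]
```

Request:
apply_moves([
  [0.016,-0.001,-0.028,0,0,0,0],
  [0.032,-0.003,-0.056,0,0,0,0],
  [0.05,-0.006,-0.085,0,0,0,0],
  [0.066,-0.008,-0.112,0,0,0,0],
  [0.08,-0.01,-0.138,0,0,0,0],
  [0.08,-0.01,-0.138,0,0,0,0],
])

```text
time: 18.12
eef_pos: [0.5293, 0.0748, 0.1729]
orientation: [0.962, -0.079, 0.261, 0.021]
force: [0.7, 0.2, 0.8]
finger_gap: 0.0427
grasp_force: 0.0
```

Request:
apply_moves([
  [0,0,0,0,0,0,1],
  [0,0,0,0,0,0,1],
  [0,0,0,0,0,0,1],
  [0,0,0,0,0,0,1],
  [0,0,0,0,0,0,1],
], squeeze=100)

```text
time: 18.75
eef_pos: [0.5295, 0.074, 0.1738]
orientation: [0.962, -0.08, 0.261, 0.02]
force: [-4.3, 1.3, 7.4]
finger_gap: 0.016
grasp_force: 97.3
```

```bash
python3 st.py
```

```text
foot in quill mm [  1.3065   0.186  -38.3026] axis deg [-3.6826 -0.1959] force [-4.3124  1.2702  7.4263] [-0.651   0.5408  8.6391] mom [0.3055 0.6971 0.1348] 0.01599187340036267 18.75
TCP in quill mm [-1.9264  0.014  11.8901]
```

Request:
apply_moves([
  [0.001,0,0.0005,0.006,0.035,0,1],
  [0.002,0,0.001,0.012,0.07,0,1],
  [0.003,-0.0005,0.0015,0.018,0.105,0,1],
  [0.004,-0.0007,0.002,0.023,0.138,0,1],
  [0.004,-0.0007,0.002,0.023,0.138,0,1],
])

```text
time: 19.38
eef_pos: [0.5317, 0.0736, 0.1749]
orientation: [0.971, -0.081, 0.226, 0.017]
force: [-5.5, 2.2, 10.2]
finger_gap: 0.0162
grasp_force: 97.6
```

```bash
python3 st.py
```

```text
foot in quill mm [  0.1684   0.1469 -38.3693] axis deg [ 0.4868 -0.1918] force [-5.5041  2.2384 10.1644] [-0.6139  1.2989 11.685 ] mom [0.4273 0.5631 0.1413] 0.016160157826564308 19.375
TCP in quill mm [ 0.5958 -0.0215 11.9257]
```

Easy turning with low force. Now 3 mm further in along the bore.

Request:
apply_moves([
  [0.0009,-0.0001,-0.0018,0,0,0,1],
  [0.0018,-0.0003,-0.0036,0,0,0,1],
  [0.0026,-0.0004,-0.0054,0,0,0,1],
  [0.0026,-0.0004,-0.0054,0,0,0,1],
])

```text
time: 19.88
eef_pos: [0.5326, 0.0738, 0.1741]
orientation: [0.97, -0.081, 0.227, 0.016]
force: [-40.5, 1.0, 62.7]
finger_gap: 0.0157
grasp_force: 105.8
```

```bash
python3 st.py
```

```text
foot in quill mm [  0.5759   0.5819 -39.5189] axis deg [ 0.4243 -0.2889] force [-40.4695   0.9992  62.747 ] [-7.6183 -5.6922 74.0596] mom [-0.8085  2.375  -0.5439] 0.015658404857584147 19.875
TCP in quill mm [ 0.9484  0.3283 10.7761]
```

Request:
apply_moves([
  [-0.002,0.0003,0.004,0,0,0,1],
  [-0.002,0.0003,0.004,0,0,0,0],
  [-0.002,0.0003,0.004,0,0,0,0],
  [-0.002,0.0003,0.004,0,0,0,0],
])

```text
time: 20.38
eef_pos: [0.5314, 0.0732, 0.1729]
orientation: [0.971, -0.08, 0.225, 0.018]
force: [0.1, -0.2, -0.0]
finger_gap: 0.0425
grasp_force: 0.0
```

Request:
apply_moves([
  [-0.007,0.001,0.014,0,0,0,0],
  [-0.018,0.003,0.036,0,0,0,0],
  [-0.036,0.006,0.072,0,0,0,0],
  [-0.053,0.009,0.107,0,0,0,0],
  [-0.08,0.013,0.16,0,0,0,0],
  [-0.106,0.018,0.214,0,0,0,0],
  [-0.16,0.026,0.32,0,0,0,0],
  [-0.16,0.026,0.32,0,0,0,0],
])

```text
time: 21.38
eef_pos: [0.4517, 0.0876, 0.337]
orientation: [0.97, -0.08, 0.228, 0.015]
force: [0.1, 1.0, -1.3]
finger_gap: 0.0427
grasp_force: 0.0
```

```bash
cat > ax2.py <<'E'
from h import *
np.set_printoptions(precision=2,suppress=True)
import sys
tag=sys.argv[1];N=int(sys.argv[2])
x=np.array([.986,-.165,0]);y=np.array([.165,.986,0]);mid={};PL={}
for c in("top","side"):
    if N:
        A=[read_camera(c) for _ in range(N)];np.savez(c+tag+".npz",p=np.mean([a[0] for a in A],0),d=np.median([a[1] for a in A],0))
    f=np.load(c+tag+".npz");ph=f["p"].astype(np.uint8);d=f["d"];h=cv2.cvtColor(ph,cv2.COLOR_RGB2HSV).astype(int);g=cv2.cvtColor(ph,cv2.COLOR_RGB2GRAY)
    x0,x1,y0,y1=(124,158,230,270) if c=="top" else (222,250,142,176)
    ys,xs=np.mgrid[y0:y1,x0:x1];xs=xs.ravel();ys=ys.ravel();P=dep(c,np.c_[xs,ys],d);H=h[ys,xs];G=g[ys,xs]
    M=np.array([.5365,.0728,.164])
    k=(G>(185 if c=="top" else 110))&(H[:,1]<40)&(np.linalg.norm(P-M,axis=1)<.03);Q=P[k];ok=np.ones(len(Q),bool)
    for _ in range(8):
        m=Q[ok].mean(0);n=np.linalg.svd(Q[ok]-m)[2][2];n*=np.sign(n[2]);rs=(Q-m)@n;ok=abs(rs)<max(.001,2*np.median(abs(rs)))
    z=(P-m)@n*1e3
    b=(H[:,0]>105)&(H[:,0]<130)&(H[:,1]>100);br=(H[:,0]>8)&(H[:,0]<25)&(H[:,1]>90)&(z>-10)&(z<60)
    q=br&(H[:,2]>135);print(c,"face lean",np.degrees(np.arccos(n[2])),"n",n,"m",m*1e3)
    print("  collar-top z",np.median(z[q]) if q.any() else None,q.sum(),"blue max z",np.sort(z[b])[-5:],"M off plane",(M-m)@n*1e3)
    if b.any():mid[c]=((xs[b].min()+xs[b].max())/2,(ys[b].min()+ys[b].max())/2)
    # cylinder axis fit through collar points (radius 9 mm)
    C=P[br&(z>9)&(z<40)]
    from scipy.optimize import least_squares
    def res(p):
        a=np.array([p[2],p[3],1]);a/=np.linalg.norm(a);w=C-np.array([p[0],p[1],.19]);return np.linalg.norm(np.cross(w,a),axis=1)-.009
    s=least_squares(res,[.522,.075,-.5,.08],loss="soft_l1",f_scale=.001,x_scale=[.01,.01,.1,.1]);a=np.array([s.x[2],s.x[3],1]);a/=np.linalg.norm(a)
    pt=np.array([s.x[0],s.x[1],.19]);t=((m-pt)@n)/(a@n)
    print("  cyl lean",np.degrees(np.arccos(a[2])),a,"meets face at",(pt+a*t)*1e3,"angle to face n",np.degrees(np.arccos(a@n)),"rms mm",np.std(res(s.x))*1e3,len(C))
print("stone ctr",two(mid["side"],mid["top"])[0]*1e3)
E
echo OLD; python3 ax2.py 9 0; echo NEW; python3 ax2.py 10 8
```

```text
OLD
top face lean 26.02796692740719 n [-0.43  0.07  0.9 ] m [543.98  72.61 167.9 ]
  collar-top z 47.523152895406184 26 blue max z [69.05 69.15 69.28 69.42 70.29] M off plane -0.25292136145160143
  cyl lean 29.149075224211305 [-0.48  0.09  0.87] meets face at [534.54  74.14 163.23] angle to face n 3.164888867581009 rms mm 0.28619032085666174 78
side face lean 25.690513949410352 n [-0.43  0.07  0.9 ] m [542.22  69.66 168.21]
  collar-top z None 0 blue max z [67.97 68.31 68.47 68.47 68.89] M off plane -1.1343446164950441
  cyl lean 29.212506759997016 [-0.48  0.1   0.87] meets face at [535.63  74.03 164.76] angle to face n 3.731489399790678 rms mm 0.5745154463732055 68
stone ctr [504.62  78.94 219.92]
NEW
top face lean 26.882562232134447 n [-0.45  0.08  0.89] m [543.79  72.78 167.84]
  collar-top z 47.6315062734046 31 blue max z [69.79 69.99 70.19 70.2  70.63] M off plane -0.17692289271695197
  cyl lean 29.508304924548337 [-0.49  0.08  0.87] meets face at [534.62  73.58 163.19] angle to face n 2.6261276546132857 rms mm 0.34431897482965007 79
side face lean 26.273301425588215 n [-0.44  0.07  0.9 ] m [541.62  69.34 167.95]
  collar-top z None 0 blue max z [66.41 66.46 67.77 67.97 68.74] M off plane -1.0662394485943465
  cyl lean 27.433046515548035 [-0.45  0.08  0.89] meets face at [535.01  73.57 164.4 ] angle to face n 1.2638094405692857 rms mm 0.6625686470333633 64
stone ctr [515.04  85.46 214.16]
```

```bash
python3 - <<'E'
from h import *
np.set_printoptions(precision=1,suppress=True)
for tag in("0","10"):
  f=np.load("top"+tag+".npz");ph=f["p"].astype(np.uint8);d=f["d"];h=cv2.cvtColor(ph,cv2.COLOR_RGB2HSV).astype(int)
  for nm,(x0,x1,y0,y1) in dict(amber=(276,303,228,256),blue=(350,382,248,276),bench=(250,270,280,300),base=(150,180,265,280)).items():
    ys,xs=np.mgrid[y0:y1,x0:x1];xs=xs.ravel();ys=ys.ravel();P=dep("top",np.c_[xs,ys],d);H=h[ys,xs];z=P[:,2]*1e3
    if nm in("bench","base"): print(tag,nm,np.median(z));continue
    q=(z>60)&(z<140);print(tag,nm,"all high z",np.sort(z[q])[::2])
    k=q&(H[:,0]<25)&(H[:,1]>90)&(H[:,2]>135);print("  bright brass z",np.sort(z[k]))
    k=(z>40)&(z<56);print("  rim",np.median(z[k]))
E
```

```text
0 amber all high z [ 61.7  70.1  88.   92.2  92.7  93.2  93.9  94.3  94.6  95.1  95.6  95.7
  95.7  96.6  99.1 102.  111.9 112.2 112.5 113.3 113.5 113.9 114.5 115.1
 115.2 115.3 115.8 115.9 117.1 117.6 117.9 118.9 121.2 124. ]
  bright brass z [ 61.7  88.   92.2  93.2  93.2  93.7  94.6  94.8  95.1  95.1  95.6  95.7
  96.6  99.7 112.2 112.5 113.3 113.4 113.5 113.9 113.9 114.9 115.1 115.2
 115.2 115.2 115.3 115.8 117.  117.1 117.1 117.7 117.9 118.9 121.2 122.7
 124. ]
  rim 46.992520711810705
0 blue all high z [ 61.2  62.4  64.4  65.3  70.5  71.2  72.3  75.6  76.7  82.1  85.4  87.7
  88.7  91.7  92.8  93.8  93.9  94.   94.5  94.6  95.2  95.3  95.8  95.9
  96.   96.4  96.4  96.7  97.2  98.4  98.6 110.7 112.  112.9 113.  113.5
 114.1 114.6 115.4 115.6 115.9 116.2 116.7 117.1 117.5 118.1 118.3 119.
 119.5 120.5]
  bright brass z [94.  94.  94.4 94.5 95.2 95.2 95.9 96.  96.4 96.7 98.4 98.6]
  rim 47.13880315383978
0 bench -0.5400137748912126
0 base 59.25525888082295
10 amber all high z [ 62.6  73.   89.8  91.9  94.4  94.7  94.8  95.   95.1  95.5  95.5  96.
  96.4  96.8  97.2  99.3 113.2 113.7 113.9 114.4 114.7 114.8 114.9 115.3
 115.4 115.6 116.6 116.9 117.  117.1 117.6 117.8 118.1 119.4]
  bright brass z [ 62.6  89.8  91.8  94.8  94.8  94.9  95.   95.   95.1  95.3  96.   96.
  96.6  96.9 113.4 113.7 113.8 113.9 114.4 114.4 114.5 114.7 114.7 114.9
 114.9 115.4 115.4 115.6 115.9 116.6 116.6 116.9 116.9 117.  117.1 117.6
 118.1 118.1 119.1 119.4]
  rim 47.27027879314116
10 blue all high z []
  bright brass z []
  rim 47.4232791233411
10 bench -0.5285574371012292
10 base 59.19666819151781
```

Compared against the cup measurement, the depth has no bias, so the dop really is about 3 mm short. I'll regrip it and ease it in again at the right lean, watching the force.

Request:
apply_moves([
  [0.02,-0.003,-0.05,-0.007,-0.045,0,0],
  [0.04,-0.007,-0.1,-0.015,-0.089,0,0],
  [0.06,-0.01,-0.15,-0.015,-0.089,0,0],
  [0.077,-0.013,-0.185,-0.015,-0.089,0,0],
  [0.077,-0.013,-0.185,-0.015,-0.089,0,0],
  [0.077,-0.013,-0.185,-0.015,-0.089,0,0],
])

```text
time: 22.92
eef_pos: [0.4901, 0.0801, 0.2411]
orientation: [0.965, -0.08, 0.248, 0.02]
force: [0.4, -0.3, 0.7]
finger_gap: 0.0424
grasp_force: 0.0
```

```bash
sed -i 's/^o=r.get_obs();/&print(o["eef_pos"]*1e3);/' st.py; python3 st.py
```

```text
[490.0906  80.128  241.1374]
foot in quill mm [-5.4175 -0.3501 39.7554] axis deg [-2.1687 -0.0934] force [ 0.4206 -0.3195  0.7368] [ 0.7485 -0.2457  0.4482] mom [0.0427 0.474  0.0655] 0.04238191365970357 22.925
TCP in quill mm [-7.3213 -0.4322 90.0164]
```

Request:
apply_moves([
  [0.016,-0.002,-0.028,0,0,0,0],
  [0.032,-0.004,-0.056,0,0,0,0],
  [0.048,-0.006,-0.084,0,0,0,0],
  [0.064,-0.009,-0.112,0,0,0,0],
  [0.077,-0.011,-0.133,0,0,0,0],
  [0.077,-0.011,-0.133,0,0,0,0],
  [0.077,-0.011,-0.133,0,0,0,1],
  [0.077,-0.011,-0.133,0,0,0,1],
], squeeze=110)

```text
time: 23.92
eef_pos: [0.5286, 0.0747, 0.1749]
orientation: [0.965, -0.08, 0.249, 0.02]
force: [-5.4, -0.3, 7.1]
finger_gap: 0.0156
grasp_force: 107.1
```

Request:
apply_moves([
  [0,0,0,0,0,0,1],
  [0,0,0,0,0,0,1],
  [0,0,0,0,0,0,1],
])

```text
time: 24.3
eef_pos: [0.5286, 0.0747, 0.1749]
orientation: [0.965, -0.08, 0.249, 0.02]
force: [-4.8, -0.6, 6.9]
finger_gap: 0.0155
grasp_force: 107.1
```

Request:
apply_moves([
  [0,0,0.0022,0.0045,0.027,0,1],
  [0,0,0.0044,0.009,0.054,0,1],
  [0,0,0.0066,0.0135,0.0805,0,1],
  [0,0,0.0066,0.0135,0.0805,0,1],
  [0,0,0.0066,0.0135,0.0805,0,1],
])

```text
time: 24.92
eef_pos: [0.5283, 0.0744, 0.1774]
orientation: [0.97, -0.08, 0.228, 0.018]
force: [0.7, 0.4, -1.5]
finger_gap: 0.0156
grasp_force: 107.3
```

```bash
python3 st.py
```

```text
[528.273   74.4438 177.4215]
foot in quill mm [ -1.7155   0.341  -34.5393] axis deg [ 0.2886 -0.0884] force [ 0.6838  0.4013 -1.4514] [-0.1086  0.5085 -1.5698] mom [0.0881 0.5864 0.0204] 0.015564523478895352 24.925
TCP in quill mm [-1.4622  0.2634 15.7571]
```

Request:
apply_moves([
  [0.0018,-0.0003,-0.0036,0,0,0,1],
  [0.0018,-0.0003,-0.0036,0,0,0,1],
])

```text
time: 25.18
eef_pos: [0.5293, 0.0744, 0.1755]
orientation: [0.97, -0.08, 0.228, 0.018]
force: [-4.3, -0.5, 3.3]
finger_gap: 0.0154
grasp_force: 107.7
```

Request:
apply_moves([
  [0.0009,-0.0001,-0.0018,0,0,0,1],
  [0.0009,-0.0001,-0.0018,0,0,0,1],
])

```text
time: 25.42
eef_pos: [0.5298, 0.0744, 0.1753]
orientation: [0.97, -0.08, 0.228, 0.018]
force: [-13.9, -1.1, 20.0]
finger_gap: 0.0154
grasp_force: 110.5
```

Request:
apply_moves([
  [0.0009,-0.0001,-0.0018,0,0,0,1],
  [0.0009,-0.0001,-0.0018,0,0,0,1],
])

```text
time: 25.68
eef_pos: [0.5302, 0.0745, 0.1751]
orientation: [0.97, -0.08, 0.228, 0.018]
force: [-24.7, -0.3, 36.5]
finger_gap: 0.0153
grasp_force: 112.6
```

```bash
python3 st.py
```

```text
[530.1889  74.4767 175.0822]
foot in quill mm [ -1.0466   0.7426 -37.4756] axis deg [ 0.247  -0.1489] force [-24.7479  -0.3313  36.5474] [-5.3388 -4.4101 43.5899] mom [-0.7485  1.9882 -0.5525] 0.015347429081995777 25.675
TCP in quill mm [-0.8298  0.6119 12.8208]
```

Request:
apply_moves([
  [0.0014,-0.0002,0.0007,0.008,0.049,0,1],
  [0,0,0,0,0,0,1],
  [-0.0014,0.0002,-0.0007,-0.008,-0.049,0,1],
  [0,0,0,0,0,0,1],
  [-0.0003,-0.0016,0,0.044,-0.007,0.022,1],
  [0,0,0,0,0,0,1],
  [0.0003,0.0016,0,-0.044,0.007,-0.022,1],
  [0,0,0,0,0,0,1],
])

```text
time: 26.68
eef_pos: [0.5302, 0.0748, 0.1751]
orientation: [0.97, -0.08, 0.228, 0.018]
force: [-25.3, -1.0, 36.3]
finger_gap: 0.0152
grasp_force: 112.7
```

```bash
python3 st.py
```

```text
[530.23    74.7831 175.0566]
foot in quill mm [ -1.0775   1.0205 -37.494 ] axis deg [ 0.2588 -0.1136] force [-25.3216  -0.9879  36.2878] [-5.8639 -5.1521 43.5634] mom [-1.0708  2.0069 -0.6856] 0.015239699662386344 26.675
TCP in quill mm [-0.8503  0.9208 12.8025]
```

Request:
apply_moves([
  [-0.0008,-0.0008,0,0,0,0,1],
  [-0.0012,-0.0012,-0.0006,-0.06,0.01,0.12,1],
  [-0.0012,-0.0012,-0.0006,-0.118,0.02,0.238,1],
  [-0.0012,-0.0012,-0.0006,-0.06,0.01,0.12,1],
  [-0.0012,-0.0012,-0.0006,0.06,-0.01,-0.12,1],
  [-0.0012,-0.0012,-0.0006,0.118,-0.02,-0.238,1],
  [-0.0012,-0.0012,-0.0006,0,0,0,1],
  [-0.0012,-0.0012,-0.0006,0,0,0,1],
])

```text
time: 27.68
eef_pos: [0.5302, 0.0745, 0.1751]
orientation: [0.97, -0.079, 0.229, 0.017]
force: [-22.8, 1.4, 34.7]
finger_gap: 0.0155
grasp_force: 111.8
```

```bash
python3 st.py
```

```text
[530.1956  74.5287 175.1483]
foot in quill mm [ -0.9628   0.8612 -37.4156] axis deg [ 0.1832 -0.2244] force [-22.7534   1.3768  34.6893] [-4.668  -2.3968 41.1729] mom [-0.2774  1.6022 -0.2614] 0.015516833118050242 27.675
TCP in quill mm [-0.8019  0.6642 12.8808]
```

The stop is rigid, concentric, and doesn't change with tilting or twisting, so the collar is on its seat. I'll unload, release and withdraw.

Request:
apply_moves([
  [-0.001,0.0002,0.002,0,0,0,1],
  [-0.0018,0.0003,0.0036,0,0,0,1],
  [-0.0018,0.0003,0.0036,0,0,0,0],
  [-0.0018,0.0003,0.0036,0,0,0,0],
  [-0.0018,0.0003,0.0036,0,0,0,0],
  [-0.0018,0.0003,0.0036,0,0,0,0],
])

```text
time: 28.42
eef_pos: [0.5288, 0.0737, 0.1751]
orientation: [0.97, -0.08, 0.227, 0.018]
force: [0.6, 0.6, 0.1]
finger_gap: 0.0429
grasp_force: 0.0
```

Request:
apply_moves([
  [-0.007,0.001,0.014,0,0,0,0],
  [-0.018,0.003,0.036,0,0,0,0],
  [-0.036,0.006,0.072,0,0,0,0],
  [-0.053,0.009,0.107,0,0,0,0],
  [-0.08,0.013,0.16,0,0,0,0],
  [-0.106,0.018,0.214,0,0,0,0],
  [-0.16,0.026,0.32,0,0,0,0],
  [-0.16,0.026,0.32,0,0,0,0],
])

```text
time: 29.42
eef_pos: [0.4489, 0.0879, 0.3394]
orientation: [0.97, -0.08, 0.23, 0.015]
force: [0.4, -0.3, -0.0]
finger_gap: 0.0428
grasp_force: 0.0
```

```bash
python3 ax2.py 11 6; python3 st.py
```

```text
top face lean 25.80211323356791 n [-0.43  0.08  0.9 ] m [543.88  72.32 167.55]
  collar-top z 47.921972935382264 27 blue max z [69.45 69.63 69.76 69.91 69.93] M off plane 0.0027381207805714466
  cyl lean 27.071335243817977 [-0.45  0.07  0.89] meets face at [534.5   74.04 162.94] angle to face n 1.4801365057565108 rms mm 0.3367913509766257 76
side face lean 26.326879031755166 n [-0.44  0.08  0.9 ] m [541.27  71.23 167.72]
  collar-top z None 0 blue max z [67.42 67.93 67.99 68.45 68.51] M off plane -1.1241140090940576
  cyl lean 27.048984571220014 [-0.44  0.1   0.89] meets face at [535.24  73.15 164.61] angle to face n 1.169081200584187 rms mm 0.6888528252829568 63
stone ctr [515.33  83.   218.  ]
[448.81    86.6537 334.888 ]
foot in quill mm [ -2.8321  -0.7743 142.2465] axis deg [ 0.3255 -0.0396] force [-0.6095 -0.9076 -0.3259] [-0.5494 -0.9954 -0.0884] mom [0.075  0.4259 0.014 ] 0.04293930559785519 30.025
TCP in quill mm [ -2.5464  -0.8091 192.5427]
```

```bash
python3 -c "
from rig import r
print(r.close_job())"
```

```text
the job is handed in; nothing more can be done
None
```

The blue-stone dop is in the quill's bore, pushed to a rigid stop and released with the arm clear. The job is handed in, but I could not confirm it is fully home. Camera depth and a fingertip press on the stone both put the collar about 3 mm (1.5–4 mm) off the quill's face, against a 4 mm limit. Regripping, tilting and twisting moved it no further, and no verdict came back.

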